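# Lengthen the lasting jack's toe arm by one hole

### The job

The next boot last is a size longer: let the toe arm of the bench lasting jack out by one hole. Pinch in the two brass snap buttons on either side of the square sleeve and slide the sleeve gently away from the spindle pillar until both buttons pop fully out through the next pair of holes, without forcing the sleeve against the buttons once they have clicked and without running on past those holes. Then let go and leave the last, the hammer and the tack box where they are.

Things in the scene. Friction and masses are not known exactly. Their poses are not given: they have to be found in the camera images.
- buttons (a point): Centre point between the two brass snap buttons, on the axis of the level square tube, 65 mm above the bench; fixed to the jack, it does not move with the sleeve. z up; +y runs along the tube, away from the pillar: the way the toe arm is let out. The buttons stick out to +x and -x.
- lasting_jack: Lasting jack bolted to the bench, axes as buttons, origin on the bench below it. Green base plate 110 x 260 x 8 mm, y -210 to +50 mm. Green pillar 50 x 50 mm, 104 mm high, centred at y -140 mm, with a steel spindle pin on top up to 158 mm. From the pillar runs the fixed 26 mm square inner tube, which carries both buttons on a spring.
- toe_arm (a joint): How far the arm is let out along +y, m: 0 at the start (buttons in the first holes), stop at 0.085. Holes drilled by hand: the next pair reaches the buttons somewhere from 0.030 to 0.046, different on every jack, so feel for the click. There the buttons stop it hard; a pull over 10 N against them bends the clip. Third holes 32 mm later. Slides at 3 to 6 N with the buttons tucked in; stays where left.
- toe_rest (a point): Centre of the dark wooden toe rest (66 x 42 mm, top 129 mm above the bench) on the toe arm, 121 mm on the +y side of its first holes; moves with it. The arm's sleeve is a 31 mm square metal tube, 2 mm wall, with a black rubber hand grip round the first holes (16 mm on the -y to 45 mm on the +y side); at the start it runs from 100 mm on the -y side to 135 mm on the +y side of buttons, with three 11.5 mm holes in each side.
- button_near (a joint): Brass button on the robot's side (-x) of the sleeve, 10 mm wide with a 3 mm high 45 degree cone: 0 = fully out, its tip 4 mm proud of the sleeve (39 mm over both tips); m as pressed in. 0.004 = level with the sleeve, about 2.5 N; then its cone rides under the hole's edge as the sleeve is pulled (about 6 to 12 N for both); 0.006 = tucked under the wall. Fully out it locks, with 0.75 mm play.
- button_far (a joint): The same button on the other side (+x of buttons). Over the last 3 mm before a pair of holes lines up, the emerging cones of both buttons drag the sleeve on with about 4 N (the hand feels the pull turn round); then the buttons are out and the sleeve stops.
- last: Loose yellow plastic boot last, 278 mm long, 90 mm wide, 90 mm high, sole down; origin on the bench under its middle, toe to its +x. Leave alone.
- hammer: Loose hammer, 270 mm long, lying; origin on the bench under its middle, head to its +x. Leave alone.
- tack_box: Loose open wooden box of tacks, 90 x 110 x 32 mm; origin under its centre. Leave alone.

How it is judged:
By the outcome, as a careful person would: the job done as asked, in the order asked, and still so for the second after the job is handed in, with the robot touching nothing.
It also fails if it takes over 48 s, if anything falls off the work surface, if the arm or the gripper's body presses on something with over 40 N, if the wrist force passes 120 N, or if a joint passes its speed limit or range.

### The arm

A 7-joint arm with a two-finger parallel gripper is mounted at the origin on the work surface. World frame = base frame: x ahead of the robot, y to its left, z up, the work surface at z = 0. Lengths are in m, angles in rad, forces in N, time in s.
With the tool pointing down it reaches from about 0.425 to 0.875 m from the base axis. Payload 4.7 kg.
Tool frame: the origin (TCP) lies midway between the tips of the shut fingers; the grasp point (between the pads) lies 19 mm behind it; z points along the fingers, y is the line along which they close (so a half turn about z gives the same grasp; the last joint's range is limited). The gripper opens to 87 mm and grips with 3 to 60 N. Pads are 19 mm wide; open, the fingers measure 117 mm over their backs; the gripper's body (75 mm by 190 mm) begins 51 mm behind the grasp point.
Start: joints at [1.168, 0.321, -0.07, 1.45, 0.023, 1.371, -0.057], TCP at [0.263, -0.594, 0.223] pointing down, gripper open.
Joint ranges: [-2.86, 2.86], [-0.3, 2.09], [-1.38, 1.24], [0.06, 2.45], [-1.56, 4.7], [0.09, 2.05], [-2.69, 2.69]. Speed limits (rad/s): [2.57, 2.57, 3.14, 3.14, 3.14, 3.14, 3.14].

### API

Orientations are given as [roll, pitch, yaw] about the fixed x, y, z axes, in that order (R = Rz(yaw) Ry(pitch) Rx(roll)).
In Python, from cell import * gives the robot as it stands.
- The arm moves only by the tool apply_moves, never from a script. Its argument "moves" is a list of rows, each a list of 7 numbers: the shift along the world's x, y, z in m, then the turn, a rotation vector about the world's x, y, z in degrees, then the opening, from -1 (shut) to 1 (fully open), so that 0 is half open. A call has 1 to 20 rows; each row is the pose to reach, as a shift and turn from the pose commanded when the call began; what a row does not reach only later rows make up. A row lasts 1/8 s, in which the tool goes at most 62.5 mm and 10.7 degrees, less where a joint would pass 70% of its speed; a pose out of reach is approached as far as the arm can. A call with a gripper value outside its range is refused whole. The fingers move at their own pace and stop on an object; "grip_force" is the grip in N (left out, the last holds). Time passes only in rows, so rows that repeat a pose let the fingers close. It gives the time, the measured TCP pose, the force, the opening and the grip force at its end, in the units of the state.
- get_obs(): the state, without advancing time (a new reading comes with each control period).
- snapshot(name): name is "scene" or "top"; returns a dict with "pixels" (384x512x3 uint8, red, green, blue), "fx", "fy", "cx", "cy" (pixels), "world_to_cam" (4x4, takes a point from world to camera coordinates). Camera axes: x right, y down, z forward; pixel columns grow to the right and rows downward; lengths in m; the calibration is good to about 2 mm. A picture is of the moment at which its call begins. There is no depth.
- close_job(): hands the job in; it is judged then, once.
Trained networks look in a picture, given as the dict that the camera call returned (one of the last four; its "shot" number tells which), for a name from the list of things; names that differ only in an ending like _2 or _b are one class to them, and where a whole thing is asked for, a point or a joint stands for the part that bears it (a point fixed in the world has none). Each returns a list of dicts, best first, with "conf" (0 to 1); they miss things now and then, are a little off and sometimes report something else, mostly with a low value. They report only what shows in the picture. A call takes as long as a camera call.
- find_in(picture, thing): "bbox" ([centre column, centre row, width, height] in pixels, round what is visible of it).
The state is a dict: "time": time; "q": joint angles; "qd": joint speeds; "tau": joint torques, N m; "tcp_pos": TCP position; "tool_rot": TCP orientation; "wrist_force": force on the tool from outside, world axes, zero at the start; "torque": the same for the moment, N m; "width": finger opening in m; "grip_force": force on a finger pad.
Only numpy, scipy, OpenCV 4.12 (cv2) and the standard library are available. Lean on these libraries where they do the work, as an engineer would, in place of code of your own. Each camera call takes 0.05 s, during which the arm holds its last target. There are 200 camera calls.

## Working session

There is one attempt and no reset: what is moved stays moved. The work goes in short steps, Python scripts to look and compute and a tool call to move; the robot and the scene stay as the last step left them, time stands still between calls to the robot, and variables do not carry over. Pictures are saved under pics/ and viewed, at most 10 in all, crops included, and the job is handed in when it is done.

Besides the shell and the picture viewer there is one more tool, called after "Request:" as name(argument=value, ...), one argument or row to a line, values as JSON. apply_moves: Moves the arm, as the interface text tells. Its arguments: {"type":"object","properties":{"moves":{"type":"array","items":{"type":"array","items":{"type":"number"}}},"grip_force":{"type":"number"}},"required":["moves"]}

```bash
mkdir -p pics
cat > h.py <<'E'
from cell import *
import numpy as np, cv2
def save(p,n,crop=None,s=1):
    im=cv2.cvtColor(p["pixels"],cv2.COLOR_RGB2BGR)
    if crop: a,b,c,d=crop; im=im[b:d,a:c]
    cv2.imwrite("pics/"+n,cv2.resize(im,None,fx=s,fy=s,interpolation=cv2.INTER_CUBIC))
def ray(p,u,v,z):
    T=p["world_to_cam"];R=T[:3,:3];c=-R.T@T[:3,3]
    d=R.T@np.array([(u-p["cx"])/p["fx"],(v-p["cy"])/p["fy"],1]);return c+d*(z-c[2])/d[2]
def proj(p,X):
    q=p["world_to_cam"]@np.append(X,1);return np.array([p["fx"]*q[0]/q[2]+p["cx"],p["fy"]*q[1]/q[2]+p["cy"]])
E
python3 - <<'E'
from h import *
np.set_printoptions(precision=4,suppress=True)
o=get_obs();print(o)
for n in("scene","top"):
    p=snapshot(n);save(p,n+"0.png",s=1.5)
    T=p["world_to_cam"];print(n,p["fx"],-T[:3,:3].T@T[:3,3])
    for t in("lasting_jack","toe_arm","toe_rest","button_near","button_far","buttons","last","hammer","tack_box"):
        try:print(t,[(round(d["conf"],2),np.round(d["bbox"],1)) for d in find_in(p,t)[:2]])
        except Exception as e:print(t,e)
E
```

```text
{'time': 0.0, 'q': array([ 1.1681,  0.3218, -0.0701,  1.4517,  0.0226,  1.3708, -0.0569]), 'qd': array([-0.0004, -0.0009,  0.0018, -0.    , -0.0001, -0.0004,  0.0011]), 'tau': array([  0.0005, -49.1289,  -0.4032, -31.2527,  -0.0637,   0.0437,
         0.0002]), 'tcp_pos': array([ 0.2629, -0.5939,  0.2215]), 'tool_rot': array([-3.1397,  0.0001,  0.4169]), 'wrist_force': array([ 0.3877, -1.16  ,  0.1725]), 'torque': array([-0.0029, -0.0144,  0.0046]), 'grip_force': 0.0, 'width': 0.08727389533772872}
scene 423.66191336840393 [ 1.1625 -0.1359  0.529 ]
lasting_jack [(0.96, array([194.8, 206.2, 177. , 103.6]))]
toe_arm [(0.73, array([219.7, 184.9, 127.3,  63.1]))]
toe_rest []
button_near []
button_far []
buttons [(0.67, array([193.9, 206.8, 178.5,  95.7]))]
last [(0.96, array([198.4, 170. , 121.1,  43.2]))]
hammer [(0.95, array([184.1, 272.8, 164. ,  62.7])), (0.3, array([321.8, 252.3,  74.8,  51.4]))]
tack_box [(0.89, array([321.3, 251.8,  68.6,  49.4]))]
top 499.76562708019077 [0.3975 0.0704 0.9902]
lasting_jack [(0.87, array([294.9, 259.4, 190.8, 105.4]))]
toe_arm [(0.97, array([265.1, 239.6, 134.3,  66.5]))]
toe_rest [(0.8, array([267.1, 237.6, 137.8,  65.1]))]
button_near [(0.72, array([268.4, 239.2, 133.5,  66.4]))]
button_far []
buttons [(0.6, array([295.1, 259.1, 188.3, 104.9]))]
last [(0.66, array([257.1, 336.6, 136.6,  92.2]))]
hammer [(0.63, array([332. , 179.6, 137. ,  49.1]))]
tack_box [(0.6, array([212.9, 156.7,  68.9,  64.6]))]
```

View pics/scene0.png

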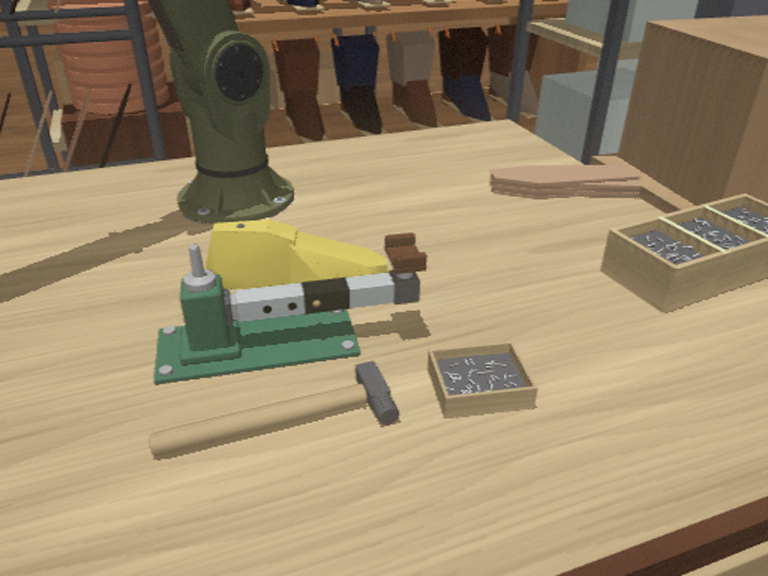

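View pics/top0.png

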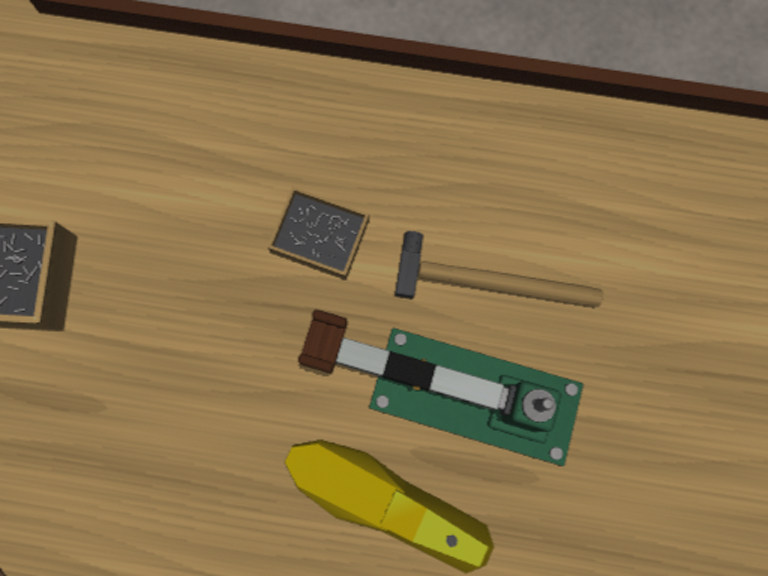

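Run:
```python
from h import *
from scipy.optimize import least_squares
np.set_printoptions(precision=4,suppress=True)
t=snapshot("top");s=snapshot("scene")
hsv=cv2.cvtColor(t["pixels"],cv2.COLOR_RGB2HSV);m=cv2.inRange(hsv,(60,90,25),(95,255,255))
c=max(cv2.findContours(m,0,2)[0],key=cv2.contourArea);print(cv2.minAreaRect(c),cv2.boxPoints(cv2.minAreaRect(c)))
img=[(392,328),(582,382),(565,465),(370,408)]
W=[ray(t,u/1.5,v/1.5,.008) for u,v in img];print(np.array(W),[np.linalg.norm(W[i]-W[i-1]) for i in range(4)])
# brass in scene
h2=s["pixels"][190:213,195:230].astype(int);b=(h2[...,0]-h2[...,2]>40);yx=np.argwhere(b);print("brass scene",yx.mean(0)+[190,195],len(yx))
def R(a):return np.array([[np.cos(a),-np.sin(a),0],[np.sin(a),np.cos(a),0],[0,0,1]])
# scene 1.5x clicks of plate: left-front corner, right-front
obs=[]
J=[(55,50,8),(55,-210,8),(-55,-210,8),(-55,50,8)]
for (u,v),j in zip(img,J): obs.append((t,u/1.5,v/1.5,j))
b=yx.mean(0)+[190,195]
obs.append((s,b[1],b[0],(17.5,0,65)))
obs+=[(t,545/1.5,405/1.5,(0,-140,158)),(s,195/1.5,246/1.5,(0,-140,158)),(s,358/1.5,355/1.5,(55,50,8)),(s,155/1.5,381/1.5,(55,-210,8))]
def res(x,full=False):
    r=[proj(p,R(x[2])@np.array(j)/1000+[x[0],x[1],0])-[u,v] for p,u,v,j in obs]
    return np.array(r) if full else np.ravel(r)
best=min((least_squares(res,[.5,0,a],loss="soft_l1") for a in np.arange(-3,3,1)),key=lambda r:r.cost)
x=best.x;print("pose",x,np.degrees(x[2]),best.cost);print(res(x,True))
im=cv2.cvtColor(t["pixels"],cv2.COLOR_RGB2BGR);im=cv2.resize(im,None,fx=3,fy=3)
E=lambda y0,y1,w,z:[(-w,y0,z),(w,y0,z),(w,y1,z),(-w,y1,z)]
def draw(p,im,k,off):
  for q,col in((E(-210,50,55,8),(0,0,255)),(E(-100,135,15.5,80.5),(255,0,255)),(E(-16,45,15.5,80.5),(0,255,255)),(E(100,142,33,129),(0,255,0)),(E(-1,1,19.5,65),(255,255,0))):
    P=np.array([(proj(p,R(x[2])@np.array(j)/1000+[x[0],x[1],0])-off)*k for j in q]).astype(np.int32)
    cv2.polylines(im,[P],True,col,1)
out=[]
for p,o in((t,(190,190)),(s,(95,140))):
  im=cv2.cvtColor(p["pixels"],cv2.COLOR_RGB2BGR)[o[1]:o[1]+125,o[0]:o[0]+210];im=cv2.resize(im,None,fx=3.6,fy=2.4*1.5/1.0*0+3.6)
  draw(p,im,3.6,np.array(o));out.append(im[:450//1])
a=np.vstack(out);print(a.shape);cv2.imwrite("pics/fit.png",cv2.resize(a,(500,int(500*a.shape[0]/a.shape[1]))))
```

```text
((318.1808776855469, 263.8916015625), (134.63548278808594, 55.905982971191406), 16.557071685791016) [[245.6886 271.502 ]
 [261.6201 217.9141]
 [390.6731 256.2812]
 [374.7416 309.8691]]
[[ 0.5405  0.0679  0.008 ]
 [ 0.5094 -0.187   0.008 ]
 [ 0.4015 -0.1761  0.008 ]
 [ 0.4331  0.0801  0.008 ]] [np.float64(0.10807912994856445), np.float64(0.2567765590784411), np.float64(0.1083940564420554), np.float64(0.25813403194170265)]
brass scene [201.5882 210.5882] 17
pose [ 0.4808  0.0268 -0.1214] -6.958328160789617 9.334581722124769
[[-0.8573 -0.6255]
 [ 0.7139 -0.2046]
 [-0.5952  0.3013]
 [-1.5752  0.1903]
 [ 0.0086  0.1958]
 [ 1.4293 -1.5565]
 [-1.4114 -0.7336]
 [ 1.5297 -3.6182]
 [-1.7154 -0.9012]]
(900, 756, 3)
```

View pics/fit.png

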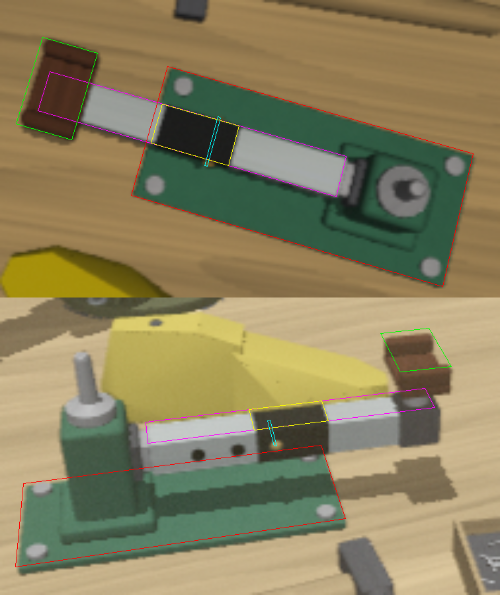

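Request:
apply_moves(
  moves=[
    [0.03,0.05,0,0,0,5,1],
    [0.05,0.11,0,0,0,14,1],
    [0.07,0.17,0,0,0,23,1],
    [0.09,0.23,0,0,0,32,1],
    [0.11,0.29,0,0,0,41,1],
    [0.13,0.35,0,0,0,50,1],
    [0.15,0.41,0,0,0,56,1],
    [0.17,0.47,0,0,0,59,1],
    [0.19,0.53,0,0,0,59.1,1],
    [0.21,0.58,0,0,0,59.1,1],
    [0.218,0.615,0,0,0,59.1,1],
    [0.218,0.621,-0.02,0,0,59.1,1],
    [0.218,0.621,-0.04,0,0,59.1,1],
    [0.218,0.621,-0.04,0,0,59.1,1],
    [0.218,0.621,-0.04,0,0,59.1,1],
  ],
)

```text
time: 2.98
tcp_pos: [0.4816, 0.0265, 0.1834]
tool_rot: [3.14, 0.0, 1.448]
wrist_force: [0.3, 0.1, -0.3]
width: 0.087
grip_force: 0.0
```

Run:
```python
from h import *
np.set_printoptions(precision=4,suppress=True)
o=get_obs();print({k:o[k] for k in("time","q","tcp_pos","tool_rot","wrist_force","torque","width")})
t=snapshot("top");s=snapshot("scene")
a=t["pixels"][150:320,150:410];b=s["pixels"][90:260,95:355]
im=np.vstack([cv2.resize(x,None,fx=1.75,fy=1.75,interpolation=2) for x in(a,b)])
cv2.imwrite("pics/above.png",im[...,::-1]);
x=np.array([.4808,.0268]);Y=np.array([.1211,.9926]);d=o["tcp_pos"][:2]-x;print("along y",d@Y,"along x",d@[Y[1],-Y[0]])
cv2.imwrite("pics/holes.png",cv2.resize(s["pixels"][180:220,150:250],None,fx=8,fy=8,interpolation=2)[...,::-1])
```

```text
{'time': 2.975, 'q': array([ 0.617 ,  0.0163, -0.7259,  1.8861,  0.0117,  1.2422, -0.2355]), 'tcp_pos': array([0.4816, 0.0265, 0.1834]), 'tool_rot': array([3.1405, 0.    , 1.4479]), 'wrist_force': array([ 0.3238,  0.1362, -0.3119]), 'torque': array([ 0.0226, -0.0843,  0.0337]), 'width': 0.08696885880194931}
along y -0.00024271881831577425 along x 0.0007994253943153186
```

View pics/above.png

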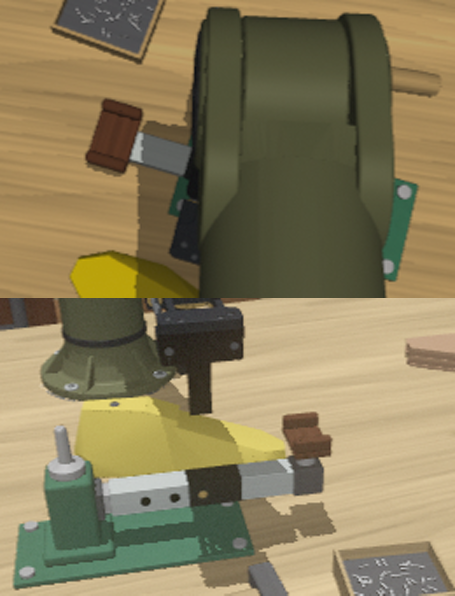

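View pics/holes.png

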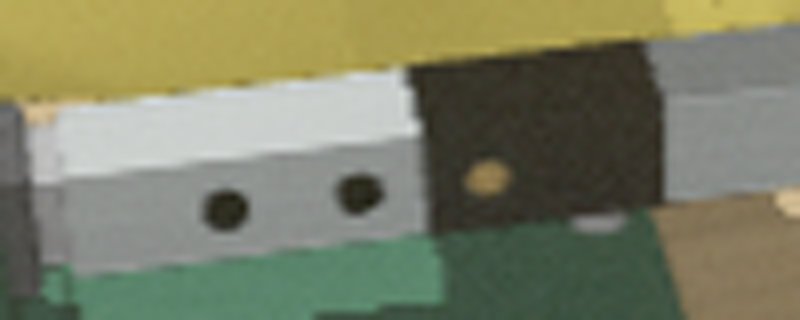

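Request:
apply_moves(
  moves=[
    [-0.0008,0.0003,-0.05,0,0,0,0.9],
    [-0.0008,0.0003,-0.09,0,0,0,0.5],
    [-0.0008,0.0003,-0.12,0,0,0,0.3],
    [-0.0008,0.0003,-0.137,0,0,0,0.2],
    [-0.0008,0.0003,-0.137,0,0,0,0.2],
    [-0.0008,0.0003,-0.137,0,0,0,0.2],
  ],
)

```text
time: 3.82
tcp_pos: [0.4815, 0.0269, 0.0469]
tool_rot: [3.139, -0.0, 1.448]
wrist_force: [0.1, 0.7, -0.2]
width: 0.0531
grip_force: 0.0
```

Run:
```python
from h import *
np.set_printoptions(precision=4,suppress=True)
o=get_obs();print({k:o[k] for k in("time","tcp_pos","tool_rot","wrist_force","torque","width")})
s=snapshot("scene")
x=np.array([.4808,.0268,0]);a=-.1214;X=np.array([np.cos(a),np.sin(a),0]);Y=np.array([-np.sin(a),np.cos(a),0])
T=s["world_to_cam"];c=-T[:3,:3].T@T[:3,3]
for (u,v),off in(((178.25,206.25),.0155),((194.9,204.4),.0155),((211,202.2),.0175)):
    d=T[:3,:3].T@np.array([(u-s["cx"])/s["fx"],(v-s["cy"])/s["fy"],1])
    P=c+d*((off-(c-x)@X)/(d@X)); print((P-x)@Y,P[2])
cv2.imwrite("pics/down.png",cv2.resize(s["pixels"][110:240,130:300],None,fx=4,fy=4,interpolation=2)[...,::-1])
```

```text
{'time': 3.825, 'tcp_pos': array([0.4815, 0.0269, 0.0469]), 'tool_rot': array([ 3.1393, -0.0001,  1.4481]), 'wrist_force': array([ 0.0669,  0.7368, -0.2282]), 'torque': array([ 0.0156, -0.076 ,  0.0264]), 'width': 0.0530735622890702}
-0.06214256414815978 0.06281558558478068
-0.030349043912938727 0.062179941653557724
0.0007230211581258605 0.06388728328336424
```

View pics/down.png

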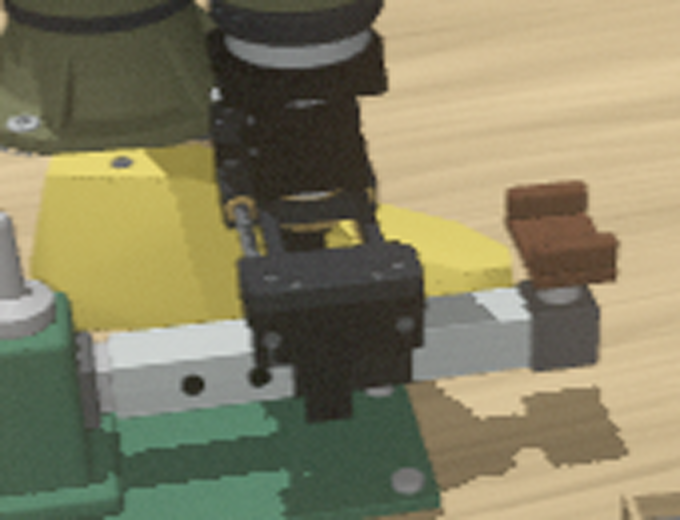

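Request:
apply_moves(
  moves=[
    [0,0,0,0,0,0,-0.1],
    [0,0,0,0,0,0,-1],
    [0,0,0,0,0,0,-1],
    [0,0,0,0,0,0,-1],
    [0,0,0,0,0,0,-1],
  ],
  grip_force=25,
)

```text
time: 4.5
tcp_pos: [0.4826, 0.0267, 0.0463]
tool_rot: [3.137, -0.001, 1.448]
wrist_force: [5.6, -1.5, -2.5]
width: 0.0308
grip_force: 25.0
```

Request:
apply_moves(
  moves=[
    [0.0011,-0.0001,0,0,0,0,-1],
    [0.0013,0.0014,0,0,0,0,-1],
    [0.0015,0.0029,0,0,0,0,-1],
    [0.0016,0.0044,0,0,0,0,-1],
    [0.0018,0.0059,0,0,0,0,-1],
    [0.002,0.0074,0,0,0,0,-1],
    [0.0022,0.0089,0,0,0,0,-1],
  ],
)

```text
time: 5.38
tcp_pos: [0.483, 0.0299, 0.0463]
tool_rot: [3.141, 0.008, 1.446]
wrist_force: [-1.0, -15.2, 8.8]
width: 0.0305
grip_force: 25.0
```

Request:
apply_moves(
  moves=[
    [0,0,0,0,0,0,-1],
  ],
)

```text
time: 5.5
tcp_pos: [0.483, 0.0299, 0.0462]
tool_rot: [3.141, 0.008, 1.446]
wrist_force: [0.3, -13.0, 7.3]
width: 0.0308
grip_force: 25.0
```

```bash
cat >> h.py <<'E'
def holes(s):
    x=np.array([.4808,.0268,0]);a=-.1214;X=np.array([np.cos(a),np.sin(a),0]);Y=np.array([-np.sin(a),np.cos(a),0])
    T=s["world_to_cam"];c=-T[:3,:3].T@T[:3,3]
    up=cv2.resize(s["pixels"][190:222,158:256],None,fx=8,fy=8,interpolation=2)
    return up,lambda u,v,off=.0155:(lambda d:((c+d*((off-(c-x)@X)/(d@X))-x)@Y))(T[:3,:3].T@np.array([(158+u/8-s["cx"])/s["fx"],(190+v/8-s["cy"])/s["fy"],1]))
E
python3 - <<'E'
from h import *
s=snapshot("scene");up,f=holes(s);o=get_obs();print(o["tcp_pos"],o["wrist_force"],o["torque"],o["width"])
g=cv2.cvtColor(up,cv2.COLOR_RGB2GRAY);m=(g<75).astype(np.uint8)
n,l,st,ce=cv2.connectedComponentsWithStats(m)
for i in range(1,n):
    if 300<st[i,4]: print(st[i],ce[i],f(*ce[i]))
cv2.imwrite("pics/pull1.png",up[...,::-1])
E
```

```text
[0.48298411 0.02992504 0.04627466] [  0.1894528  -13.64013569   7.83981777] [-2.76467733 -0.29421576  0.04534762] 0.030928639288744803
[  290     0   349   195 47003] [464.06465545  77.70331681] 0.010975052207435202
[ 154  111   44   36 1178] [175.64431239 128.41171477] -0.05890852817391381
[318 164  39  48 815] [336.94478528 184.32638037] -0.021647296885606047
[413 183  81  30 768] [450.6484375  195.55078125] 0.006126036381757122
[ 511  200   84   56 1306] [547.95022971 219.9042879 ] 0.03029489823803395
[369 207  36  20 325] [385.95076923 214.71076923] -0.010187188861598967
[598 208  21  48 366] [607.7295082  231.52185792] 0.04548682422024367
[413 213  62  43 992] [442.44657258 231.41431452] 0.0035788044387057684
[  0 226  14  30 397] [  6.28463476 240.82619647] -0.10172720422565007
[256 235  60  14 389] [287.98200514 239.54498715] -0.03468114125976542
```

View pics/pull1.png

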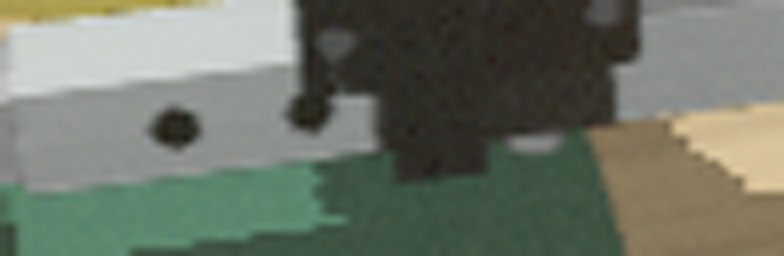

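Request:
apply_moves(
  moves=[
    [0.0002,0.001,0,0,0,0,-1],
    [0.0003,0.002,0,0,0,0,-1],
  ],
)

```text
time: 5.8
tcp_pos: [0.483, 0.0302, 0.0463]
tool_rot: [3.141, 0.01, 1.445]
wrist_force: [-0.7, -17.2, 9.1]
width: 0.0308
grip_force: 25.0
```

Request:
apply_moves(
  moves=[
    [0,0,0.001,0,0,0,-1],
    [0,0,0.002,0,0,0,-1],
    [0,0,0.002,0,0,0,-1],
  ],
)

```text
time: 6.18
tcp_pos: [0.483, 0.0303, 0.0464]
tool_rot: [3.14, 0.008, 1.445]
wrist_force: [5.6, -15.4, -8.3]
width: 0.0308
grip_force: 25.0
```

Request:
apply_moves(
  moves=[
    [0,0,-0.001,0,0,0,-1],
    [0.0006,0.001,-0.0008,0,0,0,-1],
    [0.0008,0.002,-0.0008,0,0,0,-1],
    [0.0008,0.002,-0.0008,0,0,0,-1],
  ],
)

```text
time: 6.68
tcp_pos: [0.483, 0.0304, 0.0463]
tool_rot: [-3.141, 0.012, 1.444]
wrist_force: [0.3, -19.3, 1.7]
width: 0.0308
grip_force: 25.0
```

Run:
```python
from h import *
s=snapshot("scene");up,f=holes(s);o=get_obs();print(o["tcp_pos"],o["wrist_force"],o["torque"],o["width"],o["q"])
def dark(img,x0,x1,y0,y1):
    g=255-cv2.cvtColor(img,cv2.COLOR_RGB2GRAY).astype(float)[y0:y1,x0:x1];w=np.clip(g-150,0,None);yy,xx=np.mgrid[y0:y1,x0:x1];return (w*xx).sum()/w.sum(),(w*yy).sum()/w.sum()
h=cv2.imread("pics/holes.png")[...,::-1]
for n,im,off in(("start",np.ascontiguousarray(h),(150,180)),("pull1",np.ascontiguousarray(cv2.imread("pics/pull1.png")[...,::-1]),(158,190)),("now",up,(158,190))):
    u0=(178.25-off[0])*8;v0=(206.2-off[1])*8
    if n!="start":u0+=13
    c=dark(im,int(u0-36),int(u0+36),int(v0-30),int(v0+30));U=c[0]+(off[0]-158)*8;V=c[1]+(off[1]-190)*8
    print(n,U,V,f(U,V))
```

```text
[0.48303104 0.03044554 0.0463112 ] [  0.44983236 -19.14224777   2.07610889] [-4.20291352 -0.48959982  0.0962217 ] 0.030573005707509822 [ 0.54815535  0.20628473 -0.724473    2.02477154  0.17860694  0.9730623
 -0.39451386]
start 162.08184294681985 130.14968349849318 -0.06212731400189654
pull1 175.5537062048145 128.3974338603321 -0.058929391983368384
now 177.78544516616927 127.5504314593996 -0.05838505591660098
```

Request:
apply_moves(
  moves=[
    [0.0001,0.001,0,0,0,0,-1],
    [0.0002,0.002,0,0,0,0,-1],
    [0.0002,0.002,0,0,0,0,-1],
  ],
)

```text
time: 7.1
tcp_pos: [0.4842, 0.0394, 0.0463]
tool_rot: [3.14, 0.002, 1.446]
wrist_force: [5.3, -5.5, -4.3]
width: 0.0309
grip_force: 25.0
```

Request:
apply_moves(
  moves=[
    [0.0012,0.0025,-0.0004,0,0,0,-1],
    [0.0015,0.005,-0.0004,0,0,0,-1],
    [0.0018,0.0075,-0.0004,0,0,0,-1],
    [0.0021,0.01,-0.0004,0,0,0,-1],
    [0.0025,0.012,-0.0004,0,0,0,-1],
  ],
)

```text
time: 7.72
tcp_pos: [0.4858, 0.0515, 0.0463]
tool_rot: [-3.141, 0.004, 1.447]
wrist_force: [-0.6, -5.1, 2.9]
width: 0.0307
grip_force: 25.0
```

Request:
apply_moves(
  moves=[
    [0.0001,0.001,0.0002,0,0,0,-1],
    [0.0002,0.002,0.0002,0,0,0,-1],
    [0.0002,0.002,0.0002,0,0,0,-1],
  ],
)

```text
time: 8.1
tcp_pos: [0.4863, 0.0557, 0.0463]
tool_rot: [-3.141, -0.0, 1.448]
wrist_force: [1.8, -0.9, -0.7]
width: 0.0312
grip_force: 25.0
```

Request:
apply_moves(
  moves=[
    [0,0.0005,0,0,0,0,-1],
    [0.0001,0.001,0,0,0,0,-1],
    [0.0001,0.001,0,0,0,0,-1],
  ],
)

```text
time: 8.48
tcp_pos: [0.4864, 0.0568, 0.0464]
tool_rot: [-3.141, 0.0, 1.448]
wrist_force: [1.8, -1.7, -3.6]
width: 0.0306
grip_force: 25.0
```

Request:
apply_moves(
  moves=[
    [0,0.0005,-0.0003,0,0,0,-1],
    [0.0001,0.001,-0.0003,0,0,0,-1],
    [0.0001,0.001,-0.0003,0,0,0,-1],
  ],
)

```text
time: 8.85
tcp_pos: [0.4866, 0.0577, 0.0463]
tool_rot: [-3.141, 0.0, 1.448]
wrist_force: [1.2, -1.8, 0.5]
width: 0.031
grip_force: 25.0
```

Run:
```python
from h import *
s=snapshot("scene");up,f=holes(s);o=get_obs();print(o["tcp_pos"],o["wrist_force"],o["width"])
cv2.imwrite("pics/click.png",up[...,::-1])
```

```text
[0.48658125 0.05776504 0.0463335 ] [ 1.0307265  -2.2762024   0.37025684] 0.030765491350241533
```

View pics/click.png

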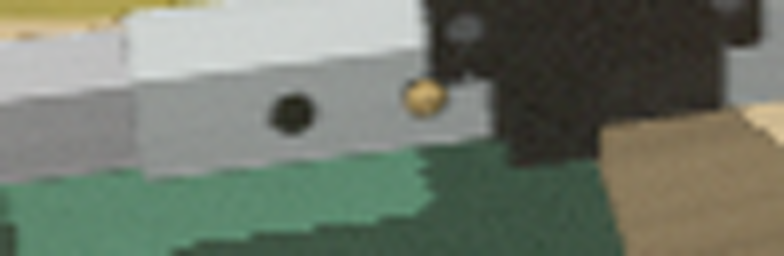

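The brass button now shows at crop pixel (425, 97), in the second hole, with the next hole at (292, 113). I'll feel for the stop.

Request:
apply_moves(
  moves=[
    [0,0.0005,0,0,0,0,-1],
    [0.0001,0.001,0,0,0,0,-1],
    [0.0001,0.001,0,0,0,0,-1],
  ],
)

```text
time: 9.28
tcp_pos: [0.4867, 0.0586, 0.0463]
tool_rot: [-3.141, 0.001, 1.448]
wrist_force: [-0.1, -3.0, 2.1]
width: 0.0308
grip_force: 25.0
```

Request:
apply_moves(
  moves=[
    [0.0001,0.0005,-0.0001,0,0,0,-1],
    [0.0001,0.0005,-0.0001,0,0,0,-1],
  ],
)

```text
time: 9.52
tcp_pos: [0.4867, 0.0587, 0.0463]
tool_rot: [-3.141, 0.001, 1.448]
wrist_force: [-2.4, -5.6, 4.8]
width: 0.0307
grip_force: 25.0
```

Run:
```python
from h import *
s=snapshot("scene");up,f=holes(s);o=get_obs();print(o["tcp_pos"],o["wrist_force"],o["width"])
hsv=cv2.cvtColor(up,cv2.COLOR_RGB2HSV)
m=cv2.inRange(hsv,(8,90,60),(28,255,255));m[:, :380]=0;m[:60]=0;m[135:]=0;m[:,480:]=0
mo=cv2.moments(m,True);print("brass",mo["m10"]/mo["m00"],mo["m01"]/mo["m00"],mo["m00"],f(mo["m10"]/mo["m00"],mo["m01"]/mo["m00"],.0175))
g=255-cv2.cvtColor(up,cv2.COLOR_RGB2GRAY).astype(float);w=np.clip(g[80:145,255:335]-150,0,None);yy,xx=np.mgrid[80:145,255:335];u,v=(w*xx).sum()/w.sum(),(w*yy).sum()/w.sum();print("hole3",u,v,f(u,v))
cv2.imwrite("pics/click2.png",up[...,::-1])
```

```text
[0.486674   0.0586724  0.04629141] [-1.38531187 -5.25920213  4.73312189] 0.030820298182415065
brass 427.50704225352115 96.52004333694475 923.0 0.0015881673358786122
hole3 296.5356909595602 113.44368094486475 -0.029995119151389478
```

View pics/click2.png

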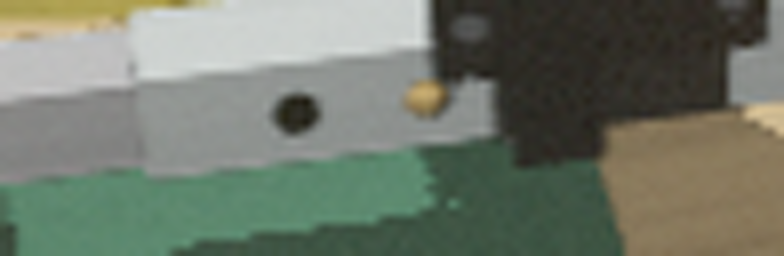

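Request:
apply_moves(
  moves=[
    [0.0003,0.0005,0.0004,0,0,0,-1],
    [0.0003,0.0007,0.0004,0,0,0,-1],
    [0.0003,0.0007,0.0004,0,0,0,-1],
  ],
)

```text
time: 9.95
tcp_pos: [0.4867, 0.0587, 0.0463]
tool_rot: [-3.141, 0.002, 1.448]
wrist_force: [-2.3, -6.4, 2.6]
width: 0.0308
grip_force: 25.0
```

Request:
apply_moves(
  moves=[
    [-0.0002,-0.0015,0,0,0,0,-1],
    [-0.0002,-0.003,0,0,0,0,-1],
    [-0.0002,-0.003,0,0,0,0,-1],
  ],
)

```text
time: 10.32
tcp_pos: [0.4867, 0.0584, 0.0463]
tool_rot: [-3.141, -0.002, 1.449]
wrist_force: [-0.8, 1.8, -0.7]
width: 0.0306
grip_force: 25.0
```

Request:
apply_moves(
  moves=[
    [0,0.0007,0,0,0,0,-0.2],
    [0,0.0007,0,0,0,0,0.2],
    [0,0.0007,0,0,0,0,0.4],
    [0,0.0007,0,0,0,0,0.4],
    [0,0.0007,0,0,0,0,0.4],
    [0,0.0007,0.02,0,0,0,0.4],
    [0,0.0007,0.05,0,0,0,0.4],
    [0,0.0007,0.09,0,0,0,0.4],
    [0,0.0007,0.13,0,0,0,0.4],
    [0,0.0007,0.16,0,0,0,0.4],
    [0,0.0007,0.16,0,0,0,0.4],
  ],
)

```text
time: 11.7
tcp_pos: [0.4887, 0.0579, 0.209]
tool_rot: [3.136, 0.0, 1.448]
wrist_force: [0.3, -0.1, -0.9]
width: 0.0609
grip_force: 0.0
```

Run:
```python
from h import *
s=snapshot("scene");up,f=holes(s);o=get_obs();print(o["time"],o["tcp_pos"],o["wrist_force"],o["width"])
cv2.imwrite("pics/done.png",cv2.resize(s["pixels"][100:280,95:345],None,fx=3.1,fy=3.1,interpolation=2)[...,::-1])
```

```text
11.75 [0.48751561 0.05770368 0.20721145] [ 0.32313238 -1.00201925  0.05560652] 0.06062715958852052
```

View pics/done.png

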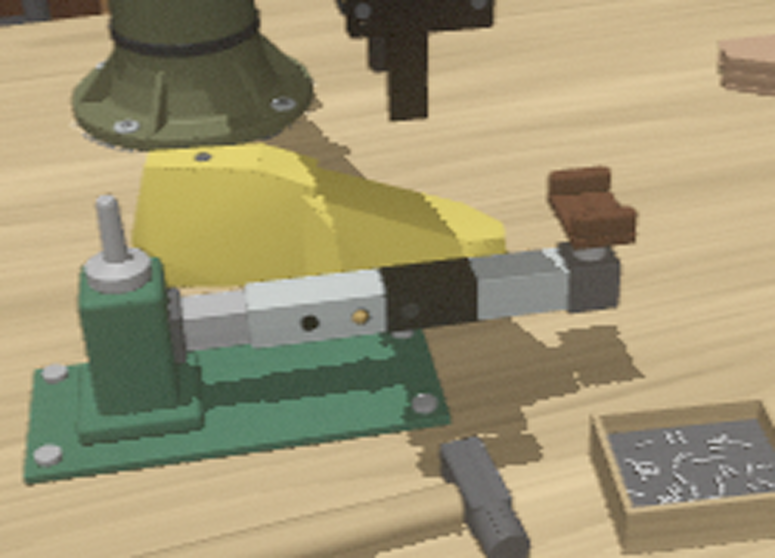

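The brass button sits in the second hole at (361, 316). The emptied first hole shows in the grip at (410, 310), the last, hammer and box show no sign of being touched, and the gripper is clear.

```bash
python3 -c "
from cell import *
print(close_job())"
```

```text
the job is handed in; nothing more can be done
None
```

The toe arm is out one hole, about 32 mm, and the job is handed in: the camera-side button shows in its second hole (the other was out of view), the sleeve held at 6.4 N after the click, freeing the buttons from the first holes took up to about 19 N, and the last, hammer and tack box were left alone.

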